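# Click the locking sleeve onto the finishing stand

### The arm

A 6-joint arm with a two-finger parallel gripper is mounted at the origin on the work surface. World frame = base frame: x ahead of the robot, y to its left, z up, the work surface at z = 0. Lengths are in mm, angles in rad, forces in N, time in s.
With the tool pointing down it reaches from about 425 to 1125 mm from the base axis. Payload 14.9 kg.
Tool frame: the origin (TCP) lies midway between the tips of the shut fingers; the grasp point (between the pads) lies 19 mm behind it; z points along the fingers, y is the direction in which the jaws open and shut (so a half turn about z gives the same grasp; the last joint's range is limited). The gripper opens to 91 mm and grips with 3 to 60 N. Pads are 32 mm wide; open, the fingers measure 118 mm over their backs; the gripper's body (76 mm by 178 mm) begins 60 mm behind the grasp point.
Start: joints at [1.099, 0.379, 1.734, -0, 1.028, -0.033], TCP at [297.406, 633.693, 192.732] pointing down, gripper open.
Joint ranges: [-2.77, 2.77], [-0.74, 2.19], [0, 2.66], [-1.06, 4.2], [0.31, 2.87], [-3.08, 3.08]. Speed limits (rad/s): [1.89, 1.89, 2.39, 3.14, 3.14, 3.14].

### API

Orientations are given as a 3x3 rotation matrix whose columns are the frame's x, y, z axes.
In Python, from plant import robot, optics, ticket, finder gives the robot as it stands.
- The arm moves only by the tool carry_out, never from a script. Its argument "targets" is a list of rows, each an object of numbers: "tx", "ty", "tz": the shift along the tool's x, y, z in m; "yaw": the turn about the tool's z in degrees; "claw": the closure, from 0 (fully open) to 1 (shut). In form: [{"tx": .., "ty": .., "tz": .., "yaw": .., "claw": ..}, ...]. A call has 1 to 10 rows; each row shifts and turns the pose as measured when the row begins, along the tool's axes as they then stand; what a row does not reach is not made up. A row lasts 1/8 s, in which the tool goes at most 62.5 mm and 10.7 degrees, less where a joint would pass 70% of its speed; a pose out of reach is approached as far as the arm can. A call with a gripper value outside its range is refused whole. The fingers move at their own pace and stop on an object; "grip_force" is the grip in N (left out, the last holds). Time passes only in rows, so rows that do not move let the fingers close. It gives the time, the measured TCP pose, the force and the opening at its end, in the units of the state.
- robot.state(): the state, without advancing time (a new reading comes with each control period).
- optics.camera(name): name is "side" or "top"; returns the picture (480x640x3 uint8, red, green, blue); there is no depth.
- optics.get_calibration(name): a dict with "vfov" (degrees; the focal length in pixels is half the picture's height over the tangent of half this angle, whatever the lens; pixels are square), "cx", "cy" (the principal point, pixels), "pose" (4x4, takes a point from camera to world coordinates). Camera axes: x right, y down, z forward; pixel columns grow to the right and rows downward; lengths in mm; the calibration is good to about 2 mm. A picture is of the moment at which its call begins. get_calibration takes no time and is no camera call.
- ticket.hand_in(): hands the job in, once; it reports no verdict.
Trained networks look in the newest picture that a camera, given by its name, has taken for a name from the list of things; names that differ only in an ending like _2 or _b are one class to them, and where a whole thing is asked for, a point or a joint stands for the part that bears it (a point fixed in the world has none). Each returns a list of dicts, best first, with "conf" (0 to 1); they miss things now and then, are a little off and sometimes report something else, mostly with a low value. They report only what shows in the picture. A call takes as long as a camera call. They do not tell look-alikes from the thing itself.
- finder.masks_of(camera, label): "pixels" (480x640 bool, what is visible of it) and "xy" ([column, row] in pixels, amid what is visible of it).
The state is a dict: "time": time; "q": joint angles; "qd": joint speeds; "effort": joint torques, N m; "position": TCP position; "ee_rot": TCP orientation; "force": force on the tool from outside, world axes, zero at the start; "ft_torque": the same for the moment, N m; "gripper_width": finger opening in mm.
Only numpy, scipy, OpenCV 4.12 (cv2) and the standard library are available. Lean on these libraries where they do the work, as an engineer would, in place of code of your own. Each camera call takes 0.05 s, during which the arm holds its last target.

### The job

On the glue-up bench, lock the white hexagonal pot base on its finishing stand: take the tall bored aluminium sleeve, slide it over the stand's upright rod and push it down past the two sprung balls until it clicks and sits fully home on the white base, then let go. Keep hold of it while it goes past the balls (do not just drop it on), and leave the solid plug and the wide ring where they are.

Things in the scene. Friction and masses are not known exactly. Their poses are not given: they have to be found in the camera images.
- sleeve: Plain turned aluminium tube standing on the bench: outer diameter 42 mm, height 46 mm, through bore 24 mm, flared to 32 mm at its lower mouth and 28 mm at its upper; about 0.12 kg. Grip it across the outside near its top. Once it is home the balls spring out 6 mm above its top edge. Origin: centre of its underside; z up along its axis.
- stand: Fixed stand: dark disc 124 mm wide; on it a white hexagonal board 90 mm across flats, top (the seat) 37 mm above the bench; central upright rod 18 mm thick to 95 mm height, its nose tapering to 6 mm at 109 mm. Two 14 mm brass balls at 89 mm height, sprung out 6.5 mm from the rod's +x and -x sides; pushing the sleeve past takes about 8 to 15 N. Origin: rod axis at bench height, z up.
- plug: Bystander: a solid aluminium cylinder without a bore, 42 mm in diameter, 28 mm high, standing on the bench. Origin: centre of its underside.
- ring: Bystander: a low wide aluminium ring lying flat on the bench, outer diameter 64 mm, bore 46 mm, height 22 mm. Origin: centre of its underside.
There are look-alikes about, which are no part of the job. Leave any purple look-alike of the sleeve alone.

How it is judged (in metres and radians):
On the way:
1. the sleeve is on the rod, its lower edge below the balls and its top not yet past them, and the fingers are holding or pressing it (horizontal distance between sleeve and stand below 0.01 m and z of sleeve in the frame of stand between 0.044 and 0.08 m and contact force between the fingers and sleeve above 0.5 N), for 0.1 s.
At the end, for the whole second after the job is handed in: The sleeve stands on the rod below the balls: its underside within 5 mm of the white base's top, within 10 mm of the rod's axis, upright within 10 degrees, at rest and let go (horizontal distance between sleeve and stand below 0.01 m and z of sleeve in the frame of stand below 0.042 m and angle between the z axis of sleeve and the z axis of stand, either way round below 0.17 rad and linear speed of sleeve below 0.02 m/s); the robot touches nothing.
It fails at once if the plug or the ring has been moved more than 30 mm (distance of any of plug, ring from where it was at the start of the episode above 0.03 m).
It also fails if it takes over 38 s, if anything falls off the work surface, if the arm or the gripper's body presses on something with over 40 N, if the wrist force passes 120 N, or if a joint passes its speed limit or range.

## Working session

There is one attempt and no reset: what is moved stays moved. The work goes in short steps, Python scripts to look and compute and a tool call to move; the robot and the scene stay as the last step left them, time stands still between calls to the robot, and variables do not carry over. Pictures are saved under pics/ and viewed, and the job is handed in when it is done.

Besides the shell and the picture viewer there is one more tool, called after ">>>" as name([rows], argument=value, ...), one row to a line, values as JSON. carry_out: Moves the arm, as the interface text tells. Its arguments: {"type":"object","properties":{"targets":{"type":"array","items":{"type":"object","properties":{"tx":{"type":"number"},"ty":{"type":"number"},"tz":{"type":"number"},"yaw":{"type":"number"},"claw":{"type":"number"}}}},"grip_force":{"type":"number"}},"required":["targets"]}

```bash
mkdir -p pics
python3 - <<'E'
from plant import robot, optics, ticket, finder
import cv2, numpy as np
for c in("top","side"):
    im=optics.camera(c); cv2.imwrite(f"pics/{c}0.png",im[:,:,::-1])
    k=optics.get_calibration(c); print(c,k)
    for l in("sleeve","stand","plug","ring"):
        for d in finder.masks_of(c,l): 
            ys,xs=np.nonzero(d["pixels"]);print(l,round(d["conf"],2),d["xy"],len(xs),xs.min(),xs.max(),ys.min(),ys.max())
s=robot.state();print(s)
E
```

```text
top {'vfov': 50.23127922626615, 'cx': 314.70703043687166, 'cy': 246.78600086643416, 'pose': array([[ 2.29731979e-03, -9.89746549e-01,  1.42816284e-01,
         4.08264530e+02],
       [-9.99927495e-01, -3.96179640e-03, -1.13714000e-02,
         2.34987849e+01],
       [ 1.18206130e-02, -1.42779805e-01, -9.89683889e-01,
         7.79926752e+02],
       [ 0.00000000e+00,  0.00000000e+00,  0.00000000e+00,
         1.00000000e+00]])}
sleeve 0.98 [280.0, 286.1] 501 267 295 279 307
sleeve 0.74 [228.0, 241.6] 632 217 248 228 259
stand 0.59 [398.3, 204.8] 4968 358 438 164 243
stand 0.45 [168.3, 237.1] 714 151 182 223 251
plug 0.81 [170.3, 236.0] 690 152 182 223 251
ring 0.55 [272.6, 167.3] 819 253 294 161 203
side {'vfov': 51.23978112868335, 'cx': 310.40494860934626, 'cy': 244.7279322006626, 'pose': array([[ 9.93248900e-01, -5.80048142e-02,  1.00459271e-01,
         4.64923794e+02],
       [-1.15445350e-01, -5.79057071e-01,  8.07072041e-01,
        -5.11924305e+02],
       [ 1.13575875e-02, -8.13220972e-01, -5.81844185e-01,
         4.19485398e+02],
       [ 0.00000000e+00,  0.00000000e+00, 
[... 422 characters left out ...]
     1.02849663e+00, -3.32795990e-02]), 'qd': array([-8.45893997e-04, -1.00383656e-03,  2.51677264e-04,  9.05598872e-06,
       -6.76710796e-05, -6.40407705e-04]), 'effort': array([-1.72099757e-03, -7.63151979e+01, -4.34451163e+01,  6.51108613e-02,
        3.94591014e-02,  1.52828466e-05]), 'position': array([297.41351079, 633.6794684 , 192.71661211]), 'ee_rot': array([[-9.05252823e-01,  4.24873306e-01, -1.71444048e-06],
       [ 4.24873306e-01,  9.05252823e-01, -3.24189682e-05],
       [-1.22219521e-05, -3.00757825e-05, -9.99999999e-01]]), 'force': array([ 0.18204924, -0.2276635 , -0.59827758]), 'ft_torque': array([-0.00154589,  0.02569875, -0.05548756]), 'gripper_width': 91.22059954563322}
```

View pics/top0.png

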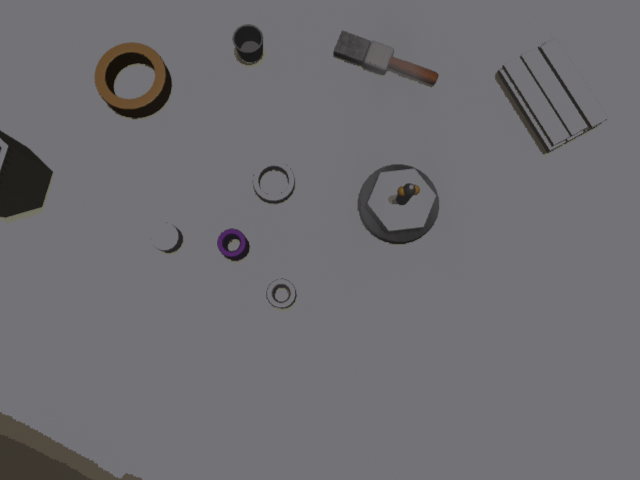

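View pics/side0.png

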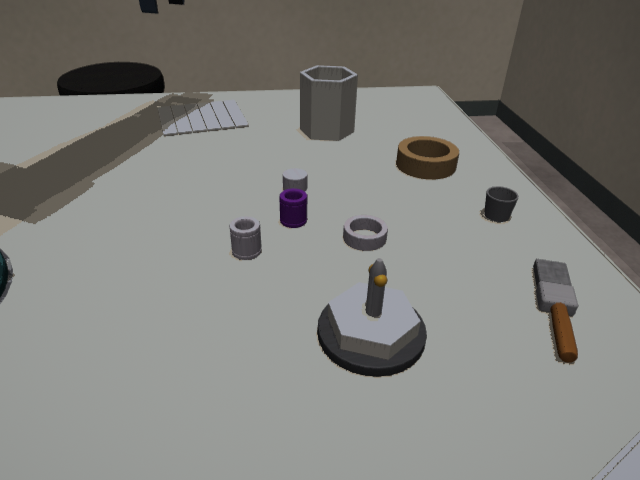

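Run:
```python
import cv2,numpy as np
t=cv2.imread("pics/top0.png");s=cv2.imread("pics/side0.png")
def c(im,x,y,w,n,k):
    return cv2.resize(im[y:y+w,x:x+w],(n,n),interpolation=cv2.INTER_CUBIC)
a=np.hstack([c(t,260,270,45,400,0),c(t,350,155,100,400,0)]);b=np.hstack([c(s,220,210,50,300,0),c(s,310,250,130,300,0)])
cv2.imwrite("pics/ct.png",np.clip(a.astype(float)*1.6,0,255));cv2.imwrite("pics/cs.png",b)
```

```text
[ WARN:0@0.078] global loadsave.cpp:1063 imwrite_ Unsupported depth image for selected encoder is fallbacked to CV_8U.
```

View pics/ct.png

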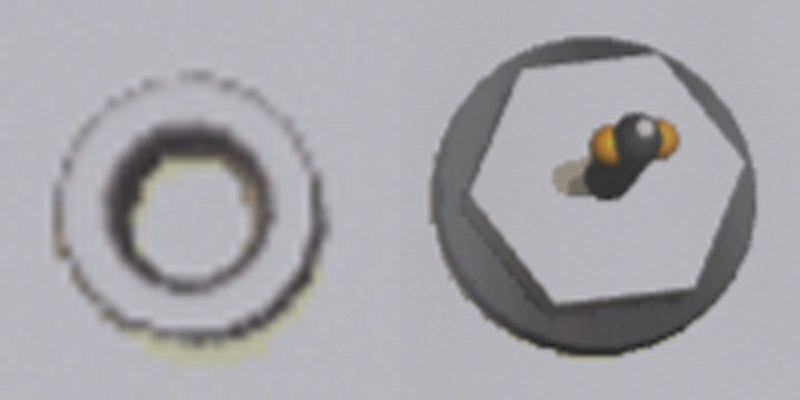

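View pics/cs.png

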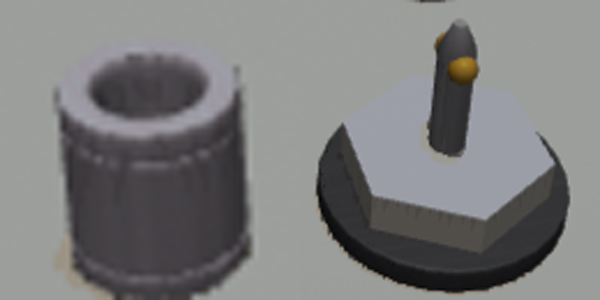

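```bash
cat > h.py <<'E'
from plant import robot, optics, ticket, finder
import numpy as np, cv2
def ray(c,p):
    k=optics.get_calibration(c);f=240/np.tan(np.radians(k["vfov"]/2))
    d=k["pose"][:3,:3]@np.array([(p[0]-k["cx"])/f,(p[1]-k["cy"])/f,1]);return k["pose"][:3,3],d
def atz(c,p,z):
    o,d=ray(c,p);return (o+d*(z-o[2])/d[2])[:2].round(1)
def proj(c,P):
    k=optics.get_calibration(c);f=240/np.tan(np.radians(k["vfov"]/2))
    q=k["pose"][:3,:3].T@(np.array(P)-k["pose"][:3,3]);return np.array([f*q[0]/q[2]+k["cx"],f*q[1]/q[2]+k["cy"]]).round(1)
def tri(p,q):
    o,d=ray("top",p);a,e=ray("side",q)
    t=np.linalg.lstsq(np.c_[d,-e],a-o,rcond=None)[0];return (o+d*t[0]).round(1),(a+e*t[1]).round(1)
E
python3 - <<'E'
from h import *
print("sleeve",atz("top",(280.8,292.8),46),atz("side",(244.3,223.6),46),tri((280.8,292.8),(244.3,223.6)))
print("hex",atz("top",(401.2,199.2),37))
print("tip",atz("top",(410.6,186.6),108),atz("side",(378.6,259.3),109),tri((410.6,186.6),(378.6,259.3)))
for b in((401,190.8),(416.6,189.2)):print("ball",atz("top",b,89))
print("rodbase",atz("side",(310+147*130/300,250+65-.3),37))
H=[(521,68),(652,52),(746,162),(695,290),(553,305),(470,193)]
P=np.array([atz("top",(350+(x-400+.5)/4-.5,155+(y+.5)/4-.5),37) for x,y in H]);print(P,np.linalg.norm(P[:3]-P[3:],axis=1))
for z in(0,46): print([atz("top",(260+(x+.5)*45/400-.5,292.8),z) for x in(55,325)])
for b in((401,190.8),(416.6,189.2)): pass
E
```

```text
sleeve [447.6  63.4] [445.7  64.1] (array([447.5,  63.3,  46.7]), array([445.7,  63.2,  46.6]))
hex [ 587.6 -113.7]
tip [ 588.  -113.7] [ 585.3 -113.8] (array([ 587.6, -113.4,  109.2]), array([ 585.4, -113.3,  108.6]))
ball [ 587.  -104.1]
ball [ 589.4 -125.8]
rodbase [ 585.  -119.8]
[[ 629.8  -82.6]
 [ 636.3 -132. ]
 [ 594.1 -166. ]
 [ 545.5 -145.6]
 [ 539.6  -92.9]
 [ 581.7  -62.8]] [105.24015393 104.30580041 103.94229168]
[array([450. ,  88.7]), array([450.1,  42.6])]
[array([447.5,  84.9]), array([447.6,  41.5])]
```

Run:
```python
from h import *
print("pot base",atz("side",(328,137),0),"rim pts at z=110",atz("side",(301,75),110),atz("side",(355,75),110),atz("top",(50,182),110),atz("top",(20,218),110),atz("top",(50,182),0))
print("purple",atz("top",(232.5,243),46)); print(robot.state()["time"])
```

```text
pot base [617.6 445.6] rim pts at z=110 [567.5 504.3] [676.6 495.7] [591.1 370.3] [541.9 406. ] [621.1 427.2]
purple [519.2 134.1]
0.5
```

>>> carry_out([
  {"tz":-0.05,"claw":0},
  {"tz":-0.05,"claw":0},
  {"tx":-0.02,"ty":-0.023,"claw":0},
  {"tx":-0.038,"ty":-0.045,"claw":0},
  {"tx":-0.038,"ty":-0.045,"claw":0},
  {"tx":-0.038,"ty":-0.045,"claw":0},
  {"tx":-0.038,"ty":-0.045,"claw":0},
  {"tx":-0.038,"ty":-0.045,"claw":0},
  {"tx":-0.038,"ty":-0.045,"claw":0},
  {"tx":-0.038,"ty":-0.045,"claw":0},
], grip_force=30)

```text
invalid input
```

>>> carry_out([
  {"tx":0,"ty":0,"tz":-0.05,"yaw":0,"claw":0},
  {"tx":0,"ty":0,"tz":-0.05,"yaw":0,"claw":0},
  {"tx":-0.02,"ty":-0.023,"tz":0,"yaw":0,"claw":0},
  {"tx":-0.038,"ty":-0.045,"tz":0,"yaw":0,"claw":0},
  {"tx":-0.038,"ty":-0.045,"tz":0,"yaw":0,"claw":0},
  {"tx":-0.038,"ty":-0.045,"tz":0,"yaw":0,"claw":0},
  {"tx":-0.038,"ty":-0.045,"tz":0,"yaw":0,"claw":0},
  {"tx":-0.038,"ty":-0.045,"tz":0,"yaw":0,"claw":0},
  {"tx":-0.038,"ty":-0.045,"tz":0,"yaw":0,"claw":0},
  {"tx":-0.038,"ty":-0.045,"tz":0,"yaw":0,"claw":0},
], grip_force=30)

```text
time: 1.75
position: [414.8, 196.9, 296.6]
ee_rot: [[-0.908, 0.419, 0.003], [0.419, 0.908, 0.002], [-0.002, 0.003, -1.0]]
force: [0.9, 0.5, -0.2]
gripper_width: 91.2
```

>>> carry_out([
  {"tx":-0.034,"ty":-0.043,"tz":0,"yaw":0,"claw":0},
  {"tx":-0.034,"ty":-0.043,"tz":0,"yaw":0,"claw":0},
  {"tx":-0.017,"ty":-0.022,"tz":0,"yaw":0,"claw":0},
  {"tx":0,"ty":0,"tz":0.05,"yaw":0,"claw":0},
  {"tx":0,"ty":0,"tz":0.05,"yaw":0,"claw":0},
  {"tx":0,"ty":0,"tz":0.05,"yaw":0,"claw":0},
  {"tx":0,"ty":0,"tz":0.03,"yaw":0,"claw":0},
  {"tx":0,"ty":0,"tz":0,"yaw":0,"claw":0},
  {"tx":0,"ty":0,"tz":0,"yaw":0,"claw":0},
])

```text
time: 2.88
position: [451.3, 55.0, 116.0]
ee_rot: [[-0.905, 0.425, 0.012], [0.425, 0.905, 0.002], [-0.01, 0.007, -1.0]]
force: [0.3, 0.3, 0.5]
gripper_width: 91.0
```

>>> carry_out([
  {"tx":0.008,"ty":0.006,"tz":0.02,"yaw":0,"claw":0},
  {"tx":0,"ty":0,"tz":0.02,"yaw":0,"claw":0},
  {"tx":0,"ty":0,"tz":0,"yaw":0,"claw":0},
  {"tx":0,"ty":0,"tz":0,"yaw":0,"claw":0},
])

```text
time: 3.38
position: [451.7, 64.7, 81.6]
ee_rot: [[-0.905, 0.425, 0.022], [0.425, 0.905, 0.003], [-0.019, 0.012, -1.0]]
force: [-0.0, -0.5, -0.1]
gripper_width: 91.0
```

Run:
```python
from h import *
for c in("top","side"): cv2.imwrite(f"pics/{c}1.png",optics.camera(c)[:,:,::-1])
s=robot.state();print(s["position"],s["ee_rot"][:,2])
```

```text
[451.58602143  64.62022698  81.36750023] [ 0.02227128  0.00306217 -0.99974727]
```

View pics/side1.png

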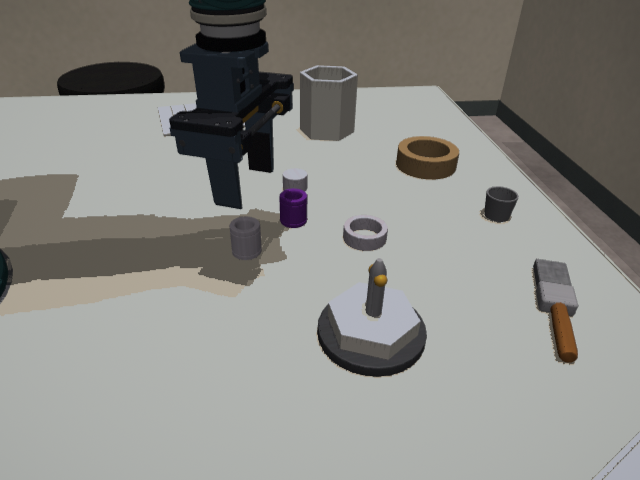

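Run:
```python
from h import *
s=robot.state();print(s["q"].round(3),s["effort"].round(1),s["time"],proj("side",s["position"]),proj("side",(446.7,63.3,81)))
```

```text
[ 9.000e-02  1.700e-01  2.275e+00  2.000e-03  6.740e-01 -1.042e+00] [  0.1 -46.1 -31.2   0.    0.1   0. ] 3.475 [247.  200.7] [243.3 201.6]
```

View pics/top1.png

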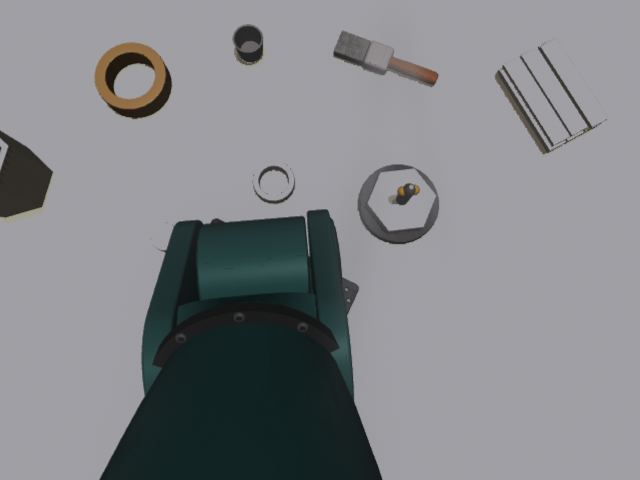

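>>> carry_out([
  {"tx":0.005,"ty":-0.004,"tz":0.0,"yaw":0,"claw":0},
  {"tx":0,"ty":0,"tz":0.0,"yaw":0,"claw":0},
  {"tx":0,"ty":0,"tz":0.02,"yaw":0,"claw":0},
  {"tx":0,"ty":0,"tz":0.02,"yaw":0,"claw":0},
  {"tx":0,"ty":0,"tz":0.015,"yaw":0,"claw":0},
  {"tx":0,"ty":0,"tz":0,"yaw":0,"claw":0},
  {"tx":0,"ty":0,"tz":0,"yaw":0,"claw":0},
])

```text
time: 4.35
position: [447.6, 63.1, 26.9]
ee_rot: [[-0.905, 0.426, 0.026], [0.426, 0.905, 0.003], [-0.022, 0.014, -1.0]]
force: [0.1, 1.0, -0.4]
gripper_width: 91.3
```

Run:
```python
from h import *
im=optics.camera("side"); cv2.imwrite("pics/side2.png",cv2.resize(im[120:300,160:400,::-1],(800,600),interpolation=cv2.INTER_CUBIC))
s=robot.state();print(s["position"],s["ee_rot"][:,2])
```

```text
[447.67340334  63.1273447   26.97845924] [ 0.02587995  0.00335788 -0.99965942]
```

View pics/side2.png

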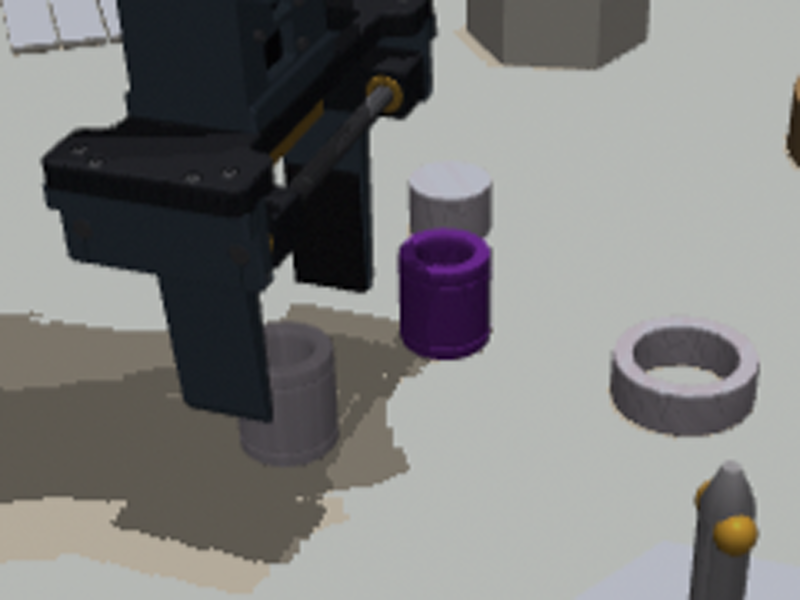

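>>> carry_out([
  {"tx":0.001,"ty":0,"tz":0.01,"yaw":0,"claw":0},
  {"tx":0,"ty":0,"tz":0.0,"yaw":0,"claw":0},
  {"tx":0,"ty":0,"tz":0.0,"yaw":0,"claw":1},
  {"tx":0,"ty":0,"tz":0.0,"yaw":0,"claw":1},
  {"tx":0,"ty":0,"tz":0,"yaw":0,"claw":1},
  {"tx":0,"ty":0,"tz":0,"yaw":0,"claw":1},
  {"tx":0,"ty":0,"tz":0,"yaw":0,"claw":1},
  {"tx":0,"ty":0,"tz":0,"yaw":0,"claw":1},
], grip_force=40)

```text
time: 5.4
position: [447.8, 63.7, 17.4]
ee_rot: [[-0.905, 0.425, 0.028], [0.426, 0.905, 0.004], [-0.024, 0.015, -1.0]]
force: [-0.3, 0.1, 0.0]
gripper_width: 41.1
```

>>> carry_out([
  {"tx":0,"ty":0,"tz":-0.03,"yaw":0,"claw":1},
  {"tx":0,"ty":0,"tz":-0.05,"yaw":0,"claw":1},
  {"tx":0,"ty":0,"tz":-0.05,"yaw":0,"claw":1},
  {"tx":0,"ty":0,"tz":-0.03,"yaw":0,"claw":1},
  {"tx":0,"ty":0,"tz":0,"yaw":0,"claw":1},
  {"tx":0,"ty":0,"tz":0,"yaw":0,"claw":1},
])

```text
time: 6.15
position: [441.6, 63.0, 180.3]
ee_rot: [[-0.905, 0.425, 0.025], [0.426, 0.905, 0.003], [-0.021, 0.013, -1.0]]
force: [0.3, 0.5, -0.9]
gripper_width: 40.7
```

>>> carry_out([
  {"tx":-0.02,"ty":-0.009,"tz":0,"yaw":0,"claw":1},
  {"tx":-0.04,"ty":-0.019,"tz":0,"yaw":0,"claw":1},
  {"tx":-0.04,"ty":-0.019,"tz":0,"yaw":0,"claw":1},
  {"tx":-0.04,"ty":-0.019,"tz":0,"yaw":0,"claw":1},
  {"tx":-0.04,"ty":-0.019,"tz":0,"yaw":0,"claw":1},
  {"tx":-0.02,"ty":-0.009,"tz":0,"yaw":0,"claw":1},
  {"tx":0,"ty":0,"tz":0,"yaw":0,"claw":1},
  {"tx":0,"ty":0,"tz":0,"yaw":0,"claw":1},
])

```text
time: 7.15
position: [579.7, -110.6, 168.2]
ee_rot: [[-0.905, 0.425, 0.005], [0.425, 0.905, 0.007], [-0.002, 0.008, -1.0]]
force: [-0.8, 0.2, -1.2]
gripper_width: 40.9
```

>>> carry_out([
  {"tx":-0.008,"ty":0.001,"tz":0,"yaw":0,"claw":1},
  {"tx":0,"ty":0,"tz":0,"yaw":0,"claw":1},
  {"tx":0,"ty":0,"tz":0,"yaw":0,"claw":1},
])

```text
time: 7.52
position: [586.9, -111.4, 168.3]
ee_rot: [[-0.906, 0.423, 0.005], [0.423, 0.906, 0.007], [-0.002, 0.008, -1.0]]
force: [-0.1, -0.5, -1.4]
gripper_width: 40.8
```

Run:
```python
from h import *
im=optics.camera("side"); cv2.imwrite("pics/side3.png",cv2.resize(im[150:390,260:500,::-1],(600,600),interpolation=cv2.INTER_CUBIC))
im=optics.camera("top"); cv2.imwrite("pics/top3.png",cv2.resize(im[130:290,300:500,::-1],(750,600),interpolation=cv2.INTER_CUBIC))
s=robot.state();print(s["position"],s["ee_rot"][:,2])
```

```text
[ 586.96968281 -111.49472626  168.32141865] [ 0.0053188   0.00672879 -0.99996322]
```

View pics/side3.png

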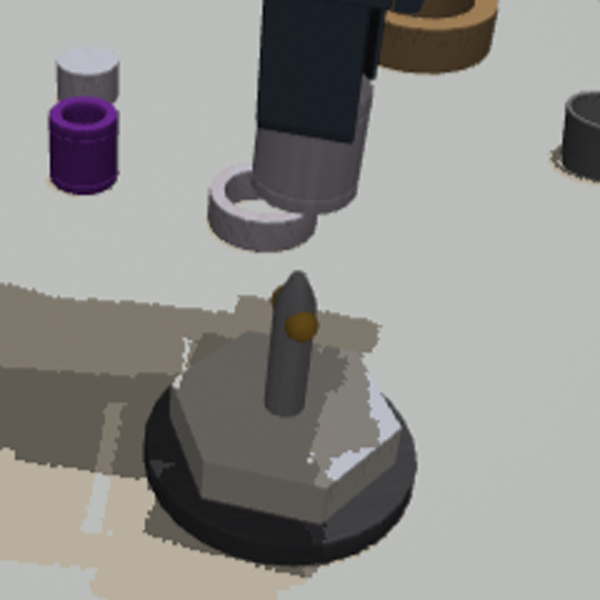

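View pics/top3.png

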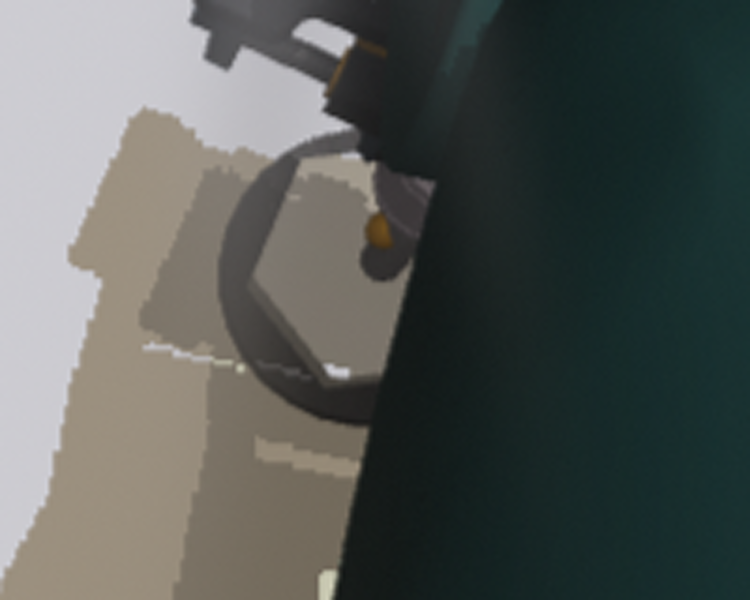

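Run:
```python
from h import *
s=robot.state();R=s["ee_rot"];p=s["position"]
for P in((587,-111.5),(586,-112),(585,-112)):
    a=np.linspace(0,2*np.pi,100);q=np.array([proj("side",(P[0]+21*np.cos(t),P[1]+21*np.sin(t),150.9)) for t in a])
    print(P,q.min(0),q.max(0),(q-[260,150]).min(0)*2.5,(q-[260,150]).max(0)*2.5)
```

```text
(587, -111.5) [362.2 212.5] [405.3 236. ] [255.5  156.25] [363.25 215.  ]
(586, -112) [361.3 212.8] [404.4 236.3] [253.25 157.  ] [361.   215.75]
(585, -112) [360.3 212.9] [403.4 236.4] [250.75 157.25] [358.5 216. ]
```

>>> carry_out([
  {"tx":-0.001,"ty":-0.002,"tz":0,"yaw":0,"claw":1},
  {"tx":0,"ty":0,"tz":0.015,"yaw":0,"claw":1},
  {"tx":0,"ty":0,"tz":0.015,"yaw":0,"claw":1},
  {"tx":0,"ty":0,"tz":0,"yaw":0,"claw":1},
  {"tx":0,"ty":0,"tz":0,"yaw":0,"claw":1},
])

```text
time: 8.25
position: [586.5, -113.6, 135.4]
ee_rot: [[-0.906, 0.423, 0.004], [0.423, 0.906, 0.007], [-0.001, 0.008, -1.0]]
force: [-0.7, -0.5, -0.8]
gripper_width: 40.6
```

Run:
```python
from h import *
im=optics.camera("side"); cv2.imwrite("pics/side4.png",cv2.resize(im[190:310,310:430,::-1],(600,600),interpolation=cv2.INTER_CUBIC))
s=robot.state();p=s["position"];print(p,s["ee_rot"][:,2])
for P in((587,-113.5),(585.4,-113.6)):
    a=np.linspace(0,2*np.pi,100);q=np.array([proj("side",(P[0]+21*np.cos(t),P[1]+21*np.sin(t),p[2]-17.4)) for t in a])
    print(P,(q-[310,190]).min(0)*5,(q-[310,190]).max(0)*5)
```

```text
[ 586.40183601 -113.57569961  135.35535071] [ 0.00396156  0.00704388 -0.99996734]
(587, -113.5) [251.5 251. ] [459.  373.5]
(585.4, -113.6) [244.  251.5] [451.5 374.5]
```

View pics/side4.png

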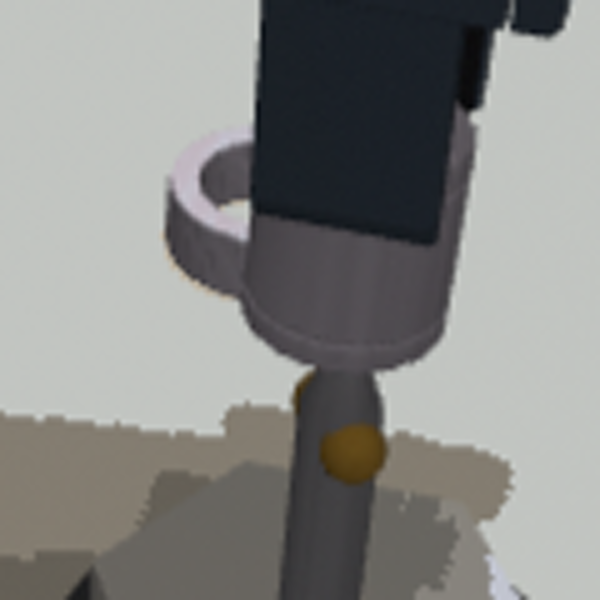

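>>> carry_out([
  {"tx":0,"ty":0,"tz":0.012,"yaw":0,"claw":1},
  {"tx":0,"ty":0,"tz":0.012,"yaw":0,"claw":1},
  {"tx":0,"ty":0,"tz":0,"yaw":0,"claw":1},
  {"tx":0,"ty":0,"tz":0,"yaw":0,"claw":1},
])

```text
time: 8.8
position: [586.7, -113.4, 109.8]
ee_rot: [[-0.906, 0.423, 0.004], [0.423, 0.906, 0.007], [-0.001, 0.008, -1.0]]
force: [-0.8, 0.2, -1.1]
gripper_width: 41.0
```

Sleeve bottom is at about 92 mm with no side load; pushing on past the balls.

>>> carry_out([
  {"tx":0,"ty":0,"tz":0.008,"yaw":0,"claw":1},
  {"tx":0,"ty":0,"tz":0.008,"yaw":0,"claw":1},
  {"tx":0,"ty":0,"tz":0.008,"yaw":0,"claw":1},
  {"tx":0,"ty":0,"tz":0,"yaw":0,"claw":1},
], grip_force=55)

```text
time: 9.3
position: [588.5, -113.9, 86.6]
ee_rot: [[-0.906, 0.423, 0.008], [0.423, 0.906, 0.006], [-0.005, 0.009, -1.0]]
force: [0.1, -1.2, -7.2]
gripper_width: 40.9
```

Run:
```python
from h import *
im=optics.camera("side"); cv2.imwrite("pics/side5.png",cv2.resize(im[190:350,300:460,::-1],(600,600),interpolation=cv2.INTER_CUBIC))
s=robot.state();p=s["position"];print(p,s["ee_rot"][:,2],s["force"],s["ft_torque"])
q=[proj("side",(585.4+21*np.cos(t),-113.6+21*np.sin(t),p[2]-17.4)) for t in np.linspace(0,6.28,100)]
q=np.array(q)-[300,190];print(q.min(0)*3.75,q.max(0)*3.75)
```

```text
[ 588.52999461 -113.94080126   86.8051348 ] [ 0.00785001  0.00567955 -0.99995306] [-1.00952192 -0.22755446 -3.09676648] [-0.14342316  0.37586651 -0.01228806]
[208.875 323.25 ] [356.625 419.25 ]
```

View pics/side5.png

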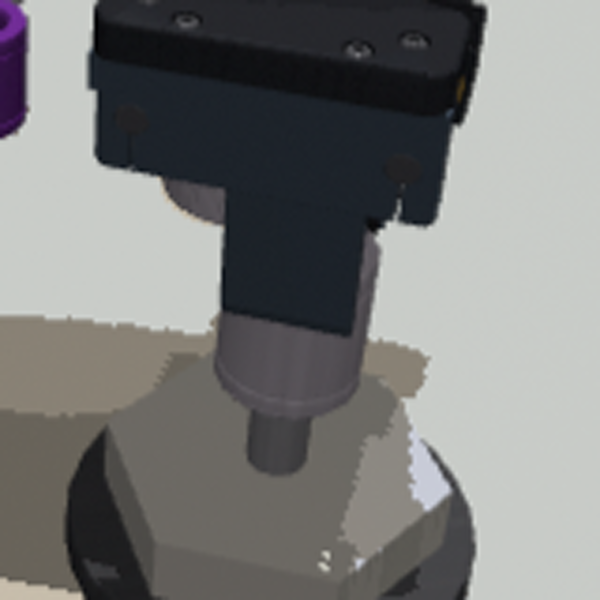

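>>> carry_out([
  {"tx":0.0015,"ty":0,"tz":0.004,"yaw":0,"claw":1},
  {"tx":0,"ty":0,"tz":0.007,"yaw":0,"claw":1},
  {"tx":0,"ty":0,"tz":0.007,"yaw":0,"claw":1},
  {"tx":0,"ty":0,"tz":0,"yaw":0,"claw":1},
])

```text
time: 9.85
position: [588.4, -113.5, 69.8]
ee_rot: [[-0.906, 0.423, 0.01], [0.423, 0.906, 0.005], [-0.007, 0.009, -1.0]]
force: [-2.1, -0.8, -5.6]
gripper_width: 40.6
```

>>> carry_out([
  {"tx":0.0015,"ty":0,"tz":0.005,"yaw":0,"claw":1},
  {"tx":0,"ty":0,"tz":0.005,"yaw":0,"claw":1},
  {"tx":0,"ty":0,"tz":0.004,"yaw":0,"claw":1},
  {"tx":0,"ty":0,"tz":0,"yaw":0,"claw":1},
])

```text
time: 10.35
position: [587.7, -113.0, 55.3]
ee_rot: [[-0.906, 0.423, 0.012], [0.423, 0.906, 0.004], [-0.009, 0.009, -1.0]]
force: [-0.1, 0.0, -2.0]
gripper_width: 40.6
```

Run:
```python
from h import *
im=optics.camera("side"); cv2.imwrite("pics/side6.png",cv2.resize(im[190:350,300:460,::-1],(600,600),interpolation=cv2.INTER_CUBIC))
s=robot.state();p=s["position"];print(p,s["ee_rot"][:,2],s["force"],s["ft_torque"])
q=[proj("side",(585.4+21*np.cos(t),-113.6+21*np.sin(t),37)) for t in np.linspace(0,6.28,100)]
q=np.array(q)-[300,190];print(q.min(0)*3.75,q.max(0)*3.75)
```

```text
[ 587.76813393 -113.00749449   55.46826859] [ 0.01209236  0.0043719  -0.99991733] [-1.36085444 -0.7885967  -2.25720395] [-0.06501551  0.0496462  -0.03579616]
[202.125 405.375] [344.25 503.25]
```

View pics/side6.png

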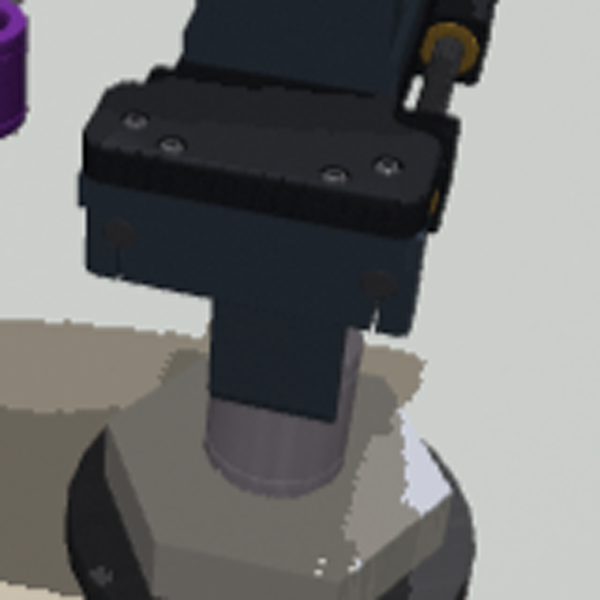

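>>> carry_out([
  {"tx":0.0,"ty":0,"tz":0.002,"yaw":0,"claw":1},
  {"tx":0,"ty":0,"tz":0.002,"yaw":0,"claw":1},
])

```text
time: 10.65
position: [588.4, -113.1, 54.2]
ee_rot: [[-0.906, 0.423, 0.012], [0.423, 0.906, 0.004], [-0.009, 0.009, -1.0]]
force: [-20.3, 0.6, 47.9]
gripper_width: 40.6
```

>>> carry_out([
  {"tx":0.0,"ty":0,"tz":0,"yaw":0,"claw":1},
  {"tx":0,"ty":0,"tz":0,"yaw":0,"claw":1},
])

```text
time: 10.9
position: [588.9, -113.2, 55.3]
ee_rot: [[-0.906, 0.423, 0.013], [0.423, 0.906, 0.004], [-0.01, 0.009, -1.0]]
force: [0.0, -0.7, -2.0]
gripper_width: 40.7
```

>>> carry_out([
  {"tx":0.0,"ty":0,"tz":0,"yaw":0,"claw":0},
  {"tx":0,"ty":0,"tz":0,"yaw":0,"claw":0},
  {"tx":0,"ty":0,"tz":0,"yaw":0,"claw":0},
  {"tx":0,"ty":0,"tz":0,"yaw":0,"claw":0},
  {"tx":0,"ty":0,"tz":0,"yaw":0,"claw":0},
])

```text
time: 11.52
position: [589.0, -113.0, 55.0]
ee_rot: [[-0.906, 0.423, 0.013], [0.423, 0.906, 0.004], [-0.01, 0.009, -1.0]]
force: [0.7, 0.3, 0.1]
gripper_width: 87.5
```

Run:
```python
from h import *
im=optics.camera("side"); cv2.imwrite("pics/side7.png",cv2.resize(im[190:350,300:460,::-1],(600,600),interpolation=cv2.INTER_CUBIC))
s=robot.state();print(s["position"],s["force"],s["gripper_width"],s["time"])
```

```text
[ 588.98326019 -113.03382333   54.96060862] [ 0.55203886 -0.69651584  0.32402937] 90.17205378951277 11.575
```

View pics/side7.png

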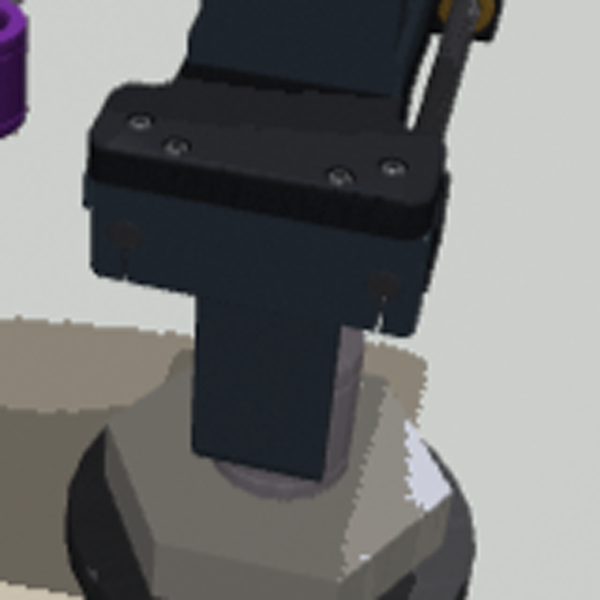

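>>> carry_out([
  {"tx":0,"ty":0,"tz":-0.015,"yaw":0,"claw":0},
  {"tx":0,"ty":0,"tz":-0.04,"yaw":0,"claw":0},
  {"tx":0,"ty":0,"tz":-0.05,"yaw":0,"claw":0},
  {"tx":0,"ty":0,"tz":-0.05,"yaw":0,"claw":0},
  {"tx":0,"ty":0,"tz":-0.05,"yaw":0,"claw":0},
  {"tx":0,"ty":0,"tz":0,"yaw":0,"claw":0},
  {"tx":0,"ty":0,"tz":0,"yaw":0,"claw":0},
])

```text
time: 12.45
position: [585.8, -113.9, 272.2]
ee_rot: [[-0.906, 0.423, 0.016], [0.423, 0.906, 0.004], [-0.013, 0.01, -1.0]]
force: [0.4, 0.3, -0.6]
gripper_width: 90.9
```

Run:
```python
from h import *
im=optics.camera("side"); cv2.imwrite("pics/side8.png",cv2.resize(im[140:380,220:460,::-1],(600,600),interpolation=cv2.INTER_CUBIC))
s=robot.state();print(s["position"],s["force"],s["gripper_width"],s["time"])
for z in(37,83):
  q=np.array([proj("side",(585.4+21*np.cos(t),-113.6+21*np.sin(t),z)) for t in np.linspace(0,6.28,100)])-[220,140];print(q.min(0)*2.5,q.max(0)*2.5)
```

```text
[ 586.10595513 -113.95604013  272.26919708] [0.93293528 0.02695072 1.25560262] 91.29946478749136 12.5
[334.75 395.25] [429.5 460.5]
[341.5  316.25] [441.25 379.5 ]
```

View pics/side8.png

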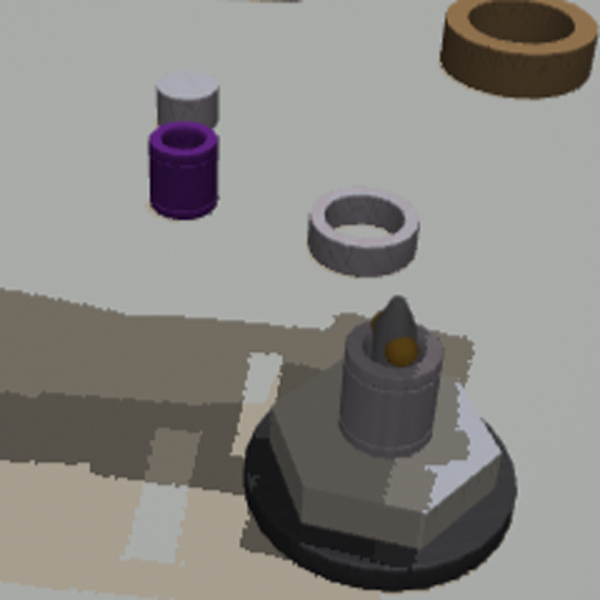

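Run:
```python
from h import *
im=optics.camera("side")[:,:,::-1]; cv2.imwrite("pics/side9.png",cv2.resize(im[250:340,340:430],(600,600),interpolation=cv2.INTER_CUBIC))
im=optics.camera("top")[:,:,::-1]; cv2.imwrite("pics/top9.png",im)
for z in(37,83):
  for r in (21,20,14) : 
    q=np.array([proj("side",(585.4+r*np.cos(t),-113.6+r*np.sin(t),z)) for t in np.linspace(0,6.28,100)])-[340,250];print(z,r,q.min(0)*6.67,q.max(0)*6.67)
```

```text
37 21 [ 92.713 320.827] [345.506 494.914]
37 20 [ 98.716 324.829] [339.503 490.912]
37 14 [134.734 348.841] [303.485 464.232]
83 21 [110.722 110.055] [376.855 278.806]
83 20 [116.725 114.057] [370.185 274.804]
83 14 [154.744 136.735] [332.166 249.458]
```

View pics/side9.png

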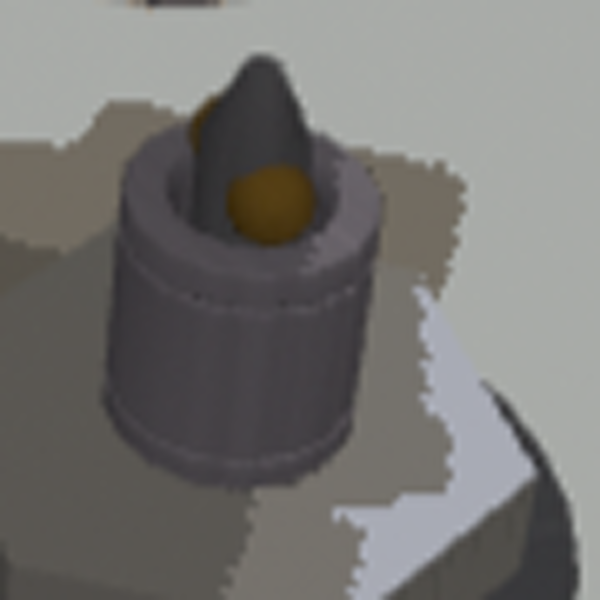

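View pics/top9.png

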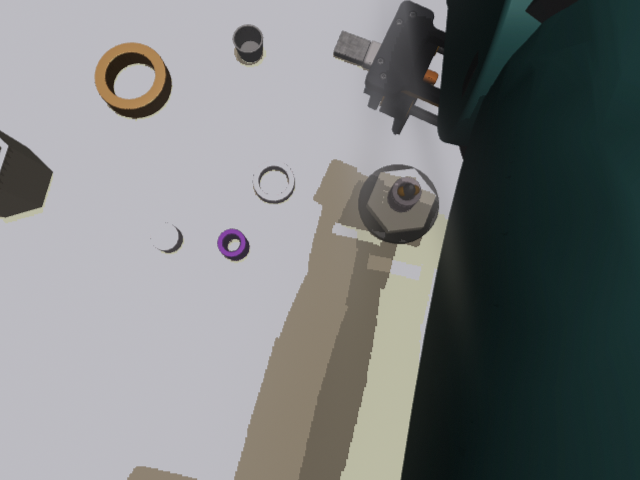

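```bash
python3 -c "
from h import *
print(ticket.hand_in())"
```

```text
the job is handed in; nothing more can be done
None
```

I gripped the grey bored sleeve, carried it to the stand and pushed it down over the rod and both balls. I held it all the way until it seated, then let go, raised the gripper clear and handed the job in at about 12.6 s.

- **Seating:** the last push ended in a firm stop of about 48 N on the wrist, under the 120 N limit. In the final side view both balls sit above the sleeve's top edge. Its rim and lower edge match the home position to within about 1 to 2 mm, and it is about 1.5 mm off the rod's axis.
- **Release:** the gripper is open at 91 mm and about 190 mm above the sleeve. The wrist force is near zero.
- **Bystanders:** the plug, the ring and the purple look-alike show at the same pixels as at the start.
- **What did not fit:** I expected the balls to push the wrist up by 8 to 15 N. The readings between push steps were small and pointed the other way, at −3 to −7 N, so the click shows only in the picture. The arm also drifted up to 0.03 rad in tilt, and I did not measure the sleeve's final tilt beyond seeing it upright in the picture.

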